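# Knock a fanned stack of sign blanks square in a jig and clamp it

## Robot

A 6-joint arm with a two-finger parallel gripper is mounted at the origin on a cart in front of the work surface, level with it; the furniture and walls round the work are solid. World frame = base frame: x ahead of the robot, y to its left, z up, the work surface at z = 0. Lengths are in m, angles in rad, forces in N, time in s.
With the tool pointing down it reaches from about 0.2 to 0.875 m from the base axis. Payload 3.4 kg.
Tool frame: the origin (TCP) lies on the centre line of the jaws, within the pads' length; the fingertips stand 25 mm ahead of it and the grasp point (between the pads) lies 6 mm ahead of it; z points along the fingers, y is the direction in which the jaws open and shut (so a half turn about z gives the same grasp; the last joint's range is limited). The gripper opens to 94 mm and grips with 3 to 60 N. Pads are 16 mm wide; open, the fingers measure 119 mm over their backs; the gripper's body (75 mm by 177 mm) begins 78 mm behind the grasp point.
Start: joints at [-1.402, 0.276, 1.505, -0, 1.361, -0.121], TCP at [0.164, -0.551, 0.23] pointing down, gripper open.
Joint ranges: [-2.89, 2.89], [-0.75, 2.08], [0.22, 2.7], [-1.18, 4.32], [0.11, 2.71], [-2.7, 2.7]. Speed limits (rad/s): [2.57, 2.57, 3.14, 3.14, 3.14, 3.14].

## Interface

Orientations are given as [roll, pitch, yaw] about the fixed x, y, z axes, in that order (R = Rz(yaw) Ry(pitch) Rx(roll)).
In Python, from station import bot gives the robot as it stands. The module is installed in compiled form; this text tells all that it offers.
- The arm moves only by the tool jog_arm, never from a script. Its argument "deltas" is a list of rows, each a list of 5 numbers: the shift along the tool's x, y, z in units of 30 mm (1.0 is 30 mm), then the turn about the tool's z in units of 5 degrees (1.0 is 5 degrees), then the gripper's target within -1 to 1 (shut at 1, half-way at 0, fully open at -1). A call has 1 to 10 rows; each row shifts and turns the commanded pose from where the row before left it, along the tool's axes as they then stand; what a row does not reach is not made up. A row lasts 1/12 s, in which the tool goes at most 41.7 mm and 7.16 degrees, less where a joint would pass 70% of its speed; a pose out of reach is approached as far as the arm can. A call is refused whole if a number of a shift passes 1 or a number of a turn 1, either way. A call with a gripper value outside its range is refused whole. The fingers move at their own pace and stop on an object; "grip_force" is the grip in N (left out, the last holds). Time passes only in rows, so rows that do not move let the fingers close. It gives the time, the measured TCP pose, the force and the opening at its end, in the units of the state.
- bot.get_state(): the state, without advancing time (a new reading comes with each control period).
- bot.camera(name): name is "side" or "top"; returns a dict with "pixels" (480x640x3 uint8, red, green, blue), "mtx" (3x3 intrinsics, pixels), "k1" (the pictures are not rectified: a ray, as slopes to the right and down, at radius r is drawn at 1 + k1 r^2 times it, then the intrinsics apply), "T" (4x4, takes a point from camera to world coordinates). Camera axes: x right, y up, looking along -z (the intrinsics and any distortion apply to the point x, -y, -z); pixel columns grow to the right and rows downward; lengths in m; the calibration is good to about 2 mm. A picture is of the moment at which its call begins. There is no depth.
- bot.finish_job(): hands the job in, once; it reports no verdict.
Trained networks look in a picture, given as the dict that the camera call returned (one of the last four; its "shot" number tells which), for a name from the list of things; names that differ only in an ending like _2 or _b are one class to them, and where a whole thing is asked for, a point or a joint stands for the part that bears it (a point fixed in the world has none). Each returns a list of dicts, best first, with "p" (0 to 1); they miss things now and then, are a little off and sometimes report something else, mostly with a low value. They report only what shows in the picture. A call takes as long as a camera call. They do not tell look-alikes from the thing itself.
- bot.find_in(target, picture): "uv" ([column, row] in pixels, amid what is visible of it).
- bot.cut_out(target, picture): "region" (480x640 bool, what is visible of it) and "uv" ([column, row] in pixels, amid what is visible of it).
The state is a dict: "time_s": time; "q": joint angles; "qvel": joint speeds; "tau": joint torques, N m; "ee_pos": TCP position; "eef_rot": TCP orientation; "contact_force": force on the tool from outside, world axes, zero at the start; "wrist_torque": the same for the moment, N m; "finger_gap": finger opening in m.
Only numpy, scipy, OpenCV 4.12 (cv2) and the standard library are available. Lean on these libraries where they do the work, as an engineer would, in place of code of your own. Each camera call takes 0.05 s, during which the arm holds its last target. There are 200 camera calls.

## Task

Four sign blanks lie fanned out in the squaring jig, waiting to be drilled together. Knock the stack up against the far fence and the side fence until all four blanks are flush with both, then swing the hold-down arm right down to its stop so that the squared stack stays clamped. Keep the blanks lying flat in the jig, and leave the other things on the table where they are.

Things in the scene. Friction and masses are not known exactly. Their poses are not given: they have to be found in the camera images.
- jig: Squaring jig, fixed: a light grey base plate, top 10 mm above the table, with two aluminium fences at right angles. Origin: on the table, right under the centre of a stack lying square in the corner. x points to the far fence, y to the left, away from the side fence (which is on the right), z up. Near and left-hand sides are open; the base ends at x = -108 and y = +125 mm.
- fence_corner (a point): Where the two fences' inner faces meet the base's top: x = +50, y = -70, z = 10 mm in the jig's frame. The far fence's inner face is at x = +50 mm and runs along y as far as y = +125; the side fence's inner face is at y = -70 mm and runs along x as far as x = -100. The fences are 16 mm thick, their tops 44 mm above the table.
- clamp_arm (a joint): Angle (rad) of the steel hold-down arm behind the far fence: 0 = level, at its stop over the stack; grows as it swings up (1.2 to 1.5 at the start). Its stiff hinge stays where it is left and takes 3 to 5 N at the grip.
- clamp_pad: Black rubber pad, 26 mm across, under the arm 75 mm from the hinge, on a spring of 0.9 N/mm. It meets the top of the stack about 0.055 rad before the arm's stop; the stiff hinge holds the arm down against this spring. Origin: centre of the pad's face.
- clamp_hinge (a point): Point on the arm's hinge axis, 54 mm above the table; the axis runs along the jig's y axis.
- clamp_grip (a point): Centre of the blue round grip bar at the arm's end, 16 mm thick, 72 mm long along the jig's y, to the left of the arm (the arm is 46 mm to its right). At arm angle q it lies, from the hinge, in jig axes: x = -150 cos q + 15 sin q, y = +46, z = 150 sin q + 15 cos q (mm). At the stop it is 69 mm above the table, 35 mm above the stack.
- blank_1_centre (a point): Centre of a flat, smooth, rigid sign blank, 100 x 140 x 6 mm along its own x, y, z, 100 g, white (the lowest of the stack). The four lie fanned on one another on the jig's base, short of both fences; the stack is 24 mm high, from 10 to 34 mm above the table. Its long side belongs along the far fence; squared up, its centre is at x = 0, y = 0 of the jig.
- blank_2_centre (a point): Centre of a flat, smooth, rigid sign blank, 100 x 140 x 6 mm along its own x, y, z, 100 g, blue (second from below). The four lie fanned on one another on the jig's base, short of both fences; the stack is 24 mm high, from 10 to 34 mm above the table. Its long side belongs along the far fence; squared up, its centre is at x = 0, y = 0 of the jig.
- blank_3_centre (a point): Centre of a flat, smooth, rigid sign blank, 100 x 140 x 6 mm along its own x, y, z, 100 g, green (third). The four lie fanned on one another on the jig's base, short of both fences; the stack is 24 mm high, from 10 to 34 mm above the table. Its long side belongs along the far fence; squared up, its centre is at x = 0, y = 0 of the jig.
- blank_4_centre (a point): Centre of a flat, smooth, rigid sign blank, 100 x 140 x 6 mm along its own x, y, z, 100 g, light wood-coloured (the top one). The four lie fanned on one another on the jig's base, short of both fences; the stack is 24 mm high, from 10 to 34 mm above the table. Its long side belongs along the far fence; squared up, its centre is at x = 0, y = 0 of the jig.
- mini_drawers: White desktop drawer unit, fixed, to the right of the jig: 200 x 235 x 168 mm (x, y, z), with a roll of tape on top that reaches 195 mm above the table; an obstacle for the arm. Origin under its centre.
- stapler: Blue desk stapler, 128 x 32 x 48 mm, bystander. Origin under its centre.
- tape_ring: White roll of mending tape, 49 mm across, 18 mm high, bystander. Origin under its centre.
- sticky_notes: Yellow pad of sticky notes, 75 x 75 x 23 mm, bystander. Origin under its centre.
Things that resemble listed ones, but are neither listed nor needed, are in the scene too. Of the things that look like the part that bears blank_3_centre, the larger one is meant. Of the things that look like the part that bears blank_4_centre, the larger one is meant.

How it is judged:
On the way:
1. all four blanks are flush with both fences (each within 3 mm and 0.03 rad) while the arm is still up (x of blank_1_centre in the frame of jig between -0.003 and 0.003 m and y of blank_1_centre in the frame of jig between -0.003 and 0.003 m and angle between the x axis of each of blank_1_centre, blank_2_centre, blank_3_centre, blank_4_centre and the x axis of jig, either way round below 0.03 rad and x of blank_2_centre in the frame of jig between -0.003 and 0.003 m and y of blank_2_centre in the frame of jig between -0.003 and 0.003 m and x of blank_3_centre in the frame of jig between -0.003 and 0.003 m and y of blank_3_centre in the frame of jig between -0.003 and 0.003 m and x of blank_4_centre in the frame of jig between -0.003 and 0.003 m and y of blank_4_centre in the frame of jig between -0.003 and 0.003 m and value of joint clamp_arm above 0.5 rad), for 0.2 s.
At the end, for the whole second after the job is handed in: All four blanks lie flush in the corner of the jig (each centre within 3 mm of its squared-up place in x and y, turned by less than 0.03 rad), at rest, and the hold-down arm is down (within 0.035 rad of its stop) with its pad pressing on the stack (x of blank_1_centre in the frame of jig between -0.003 and 0.003 m and y of blank_1_centre in the frame of jig between -0.003 and 0.003 m and angle between the x axis of each of blank_1_centre, blank_2_centre, blank_3_centre, blank_4_centre and the x axis of jig, either way round below 0.03 rad and x of blank_2_centre in the frame of jig between -0.003 and 0.003 m and y of blank_2_centre in the frame of jig between -0.003 and 0.003 m and x of blank_3_centre in the frame of jig between -0.003 and 0.003 m and y of blank_3_centre in the frame of jig between -0.003 and 0.003 m and x of blank_4_centre in the frame of jig between -0.003 and 0.003 m and y of blank_4_centre in the frame of jig between -0.003 and 0.003 m and value of joint clamp_arm below 0.035 rad and contact force between clamp_pad and anything else above 0.8 N and linear speed of each of blank_1, blank_2, blank_3, blank_4 below 0.01 m/s); the robot touches nothing.
It fails at once if the stapler is moved by more than 30 mm (distance of stapler from where it was at the start of the episode above 0.03 m).
It fails at once if the tape ring is moved by more than 30 mm (distance of tape_ring from where it was at the start of the episode above 0.03 m).
It fails at once if the sticky notes is moved by more than 30 mm (distance of sticky_notes from where it was at the start of the episode above 0.03 m).
It fails at once if a blank is tipped up or knocked off the jig (angle between any of blank_1_centre, blank_2_centre, blank_3_centre, blank_4_centre's own z axis and vertical above 0.25 rad).
It also fails if it takes over 64 s, if anything falls off the work surface, if the arm or the gripper's body presses on something with over 40 N, if the wrist force passes 120 N, or if a joint passes its speed limit or range.

## Working session

There is one attempt and no reset: what is moved stays moved. The work goes in short steps, Python scripts to look and compute and a tool call to move; the robot and the scene stay as the last step left them, time stands still between calls to the robot, and variables do not carry over. Pictures are saved under pics/ and viewed, about 8 in all and at most 12, crops included, and the job is handed in when it is done.

Besides the shell and the picture viewer there is one more tool, called after "Call:" in YAML: its name, and indented under it one key for each argument. jog_arm: Moves the arm, as the interface text tells. Its arguments: {"type":"object","properties":{"deltas":{"type":"array","items":{"type":"array","items":{"type":"number"}}},"grip_force":{"type":"number"}},"required":["deltas"]}

```bash
mkdir -p pics; cat > h.py <<'E'
import numpy as np, cv2
from station import bot
def px2w(c,uv,z):
    m=np.array(c['mtx']);T=np.array(c['T']);d=np.array([(uv[0]-m[0,2])/m[0,0],(uv[1]-m[1,2])/m[1,1]])
    u=d.copy()
    for _ in range(20): u=d/(1+c['k1']*(u@u))
    r=T[:3,:3]@np.array([u[0],-u[1],-1.]);o=T[:3,3]
    return o+r*(z-o[2])/r[2]
def w2px(c,p):
    m=np.array(c['mtx']);T=np.array(c['T']);q=T[:3,:3].T@(np.array(p)-T[:3,3])
    s=np.array([q[0],-q[1]])/-q[2];s=s*(1+c['k1']*(s@s))
    return np.array([m[0,0]*s[0]+m[0,2],m[1,1]*s[1]+m[1,2]])
def save(c,n): cv2.imwrite(f'pics/{n}.png',c['pixels'][:,:,::-1])
E
python3 - <<'E'
from h import *
for n in('top','side'):
    c=bot.camera(n);save(c,n+'0');print(n,np.round(c['T'],3).tolist(),c['k1'],np.round(c['mtx'],1).tolist())
    for t in['jig','blank_1_centre','blank_2_centre','blank_3_centre','blank_4_centre','clamp_grip','clamp_pad','mini_drawers','stapler','tape_ring','sticky_notes']:
        print(t,[(np.round(d['uv']).tolist(),round(d['p'],2)) for d in bot.find_in(t,c)[:3]])
E
```

```text
top [[0.026, 0.99, -0.138, 0.393], [-1.0, 0.026, -0.0, 0.192], [0.003, 0.138, 0.99, 1.106], [0.0, 0.0, 0.0, 1.0]] -0.07735887789083122 [[449.2, 0.0, 321.1], [0.0, 449.2, 245.3], [0.0, 0.0, 1.0]]
jig [([270.0, 239.0], 0.91), ([429.0, 180.0], 0.71)]
blank_1_centre [([249.0, 265.0], 0.2)]
blank_2_centre [([244.0, 289.0], 0.52)]
blank_3_centre [([267.0, 342.0], 0.62)]
blank_4_centre [([248.0, 263.0], 0.8), ([204.0, 344.0], 0.69)]
clamp_grip [([256.0, 214.0], 0.68)]
clamp_pad []
mini_drawers []
stapler [([429.0, 180.0], 0.89)]
tape_ring [([360.0, 214.0], 0.53)]
sticky_notes [([325.0, 167.0], 0.82)]
side [[-0.902, 0.168, -0.398, 0.178], [-0.432, -0.357, 0.828, 0.94], [-0.002, 0.919, 0.395, 0.422], [0.0, 0.0, 0.0, 1.0]] 0.03251462853453082 [[450.1, 0.0, 313.5], [0.0, 450.1, 237.0], [0.0, 0.0, 1.0]]
jig [([278.0, 282.0], 0.91), ([298.0, 300.0], 0.19)]
blank_1_centre [([274.0, 328.0], 0.65)]
blank_2_centre [([314.0, 321.0], 0.7)]
blank_3_centre [([411.0, 323.0], 0.75)]
blank_4_centre [([381.0, 386.0], 0.78), ([297.0, 299.0], 0.65)]
clamp_grip [([260.0, 216.0], 0.96)]
clamp_pad [([271.0, 224.0], 0.61), ([314.0, 320.0], 0.2)]
mini_drawers []
stapler [([302.0, 207.0], 0.71)]
tape_ring [([302.0, 240.0], 0.5)]
sticky_notes [([232.0, 245.0], 0.96), ([318.0, 279.0], 0.54)]
```

```bash
ls pics
```

```text
side0.png
top0.png
```

View pics/top0.png

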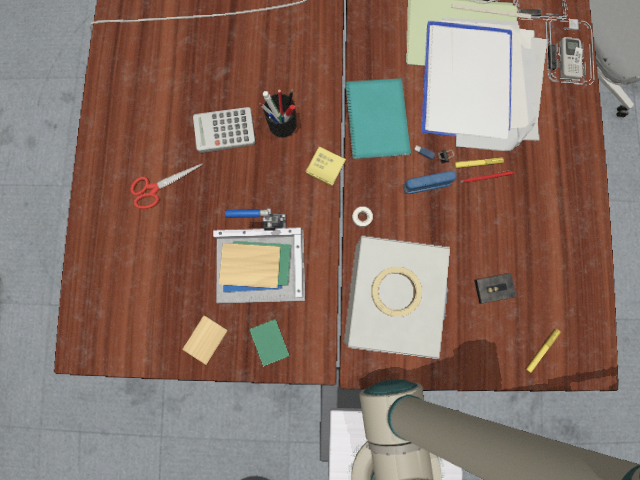

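View pics/side0.png

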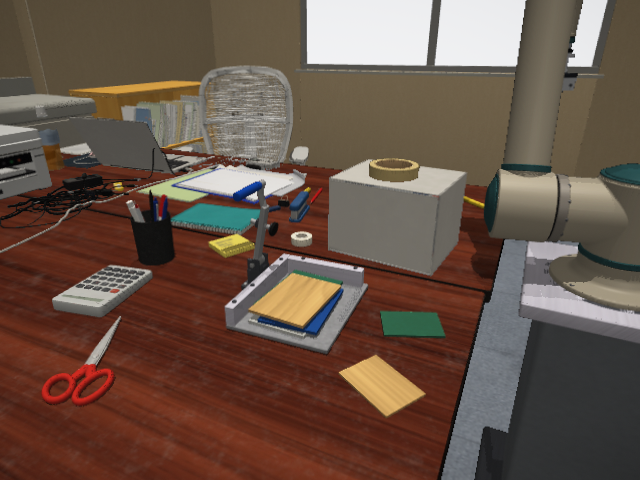

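```bash
python3 - <<'E'
from h import *
i=cv2.imread('pics/top0.png')[200:310,200:320];cv2.imwrite('pics/tc.png',cv2.resize(i,None,fx=5,fy=5,interpolation=cv2.INTER_CUBIC))
i=cv2.imread('pics/side0.png')[170:360,215:375];cv2.imwrite('pics/sc.png',cv2.resize(i,None,fx=3,fy=3,interpolation=cv2.INTER_CUBIC))
E
```

```text
(no output)
```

View pics/tc.png

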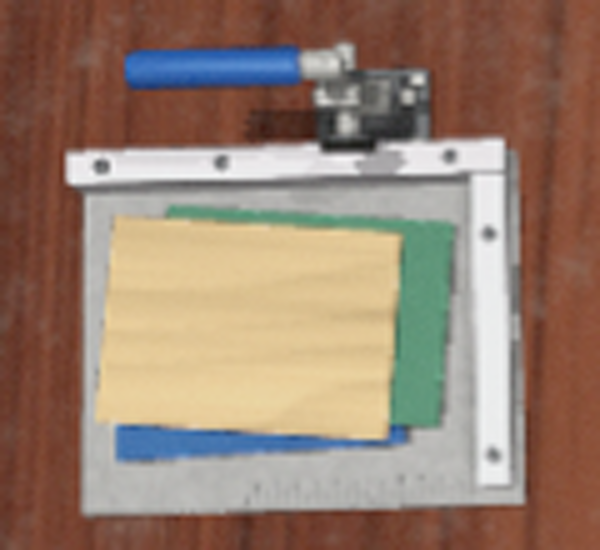

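View pics/sc.png

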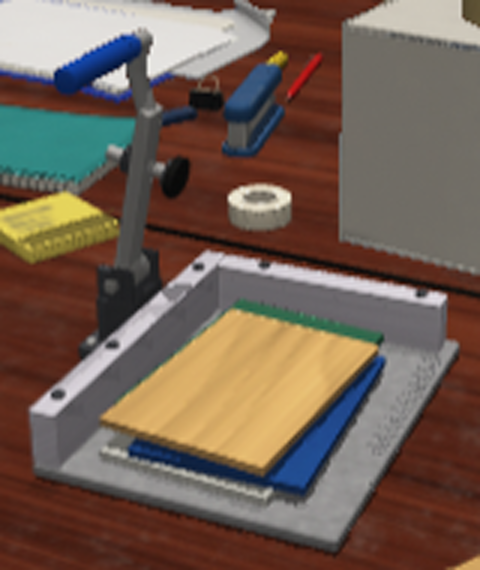

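```bash
cat > fit.py <<'E'
from h import *
from scipy.optimize import least_squares
ct=bot.camera('top');cs=bot.camera('side')
P=[(ct,68,186,50,125,44),(ct,67,151,66,125,44),(ct,503,140,66,-86,44),(ct,472,173,50,-70,44),(ct,478,487,-100,-70,44),(ct,510,486,-100,-86,44),(ct,83,515,-108,125,10),
(cs,32,405,66,125,44),(cs,222,270,50,-70,44),(cs,215,252,66,-86,44),(cs,445,298,-100,-86,44),(cs,340,543,-108,125,10)]
def full(c,u,v): return np.array([u/5+200,v/5+200]) if c is ct else np.array([u/3+215,v/3+170])
def j2w(p,a,b,c,z): 
    s,k=np.sin(p[2]),np.cos(p[2]); return [p[0]+k*a-s*b,p[1]+s*a+k*b,z]
def res(p): return np.concatenate([w2px(c,j2w(p,a/1e3,b/1e3,0,z/1e3))-full(c,u,v) for c,u,v,a,b,z in P])
r=least_squares(res,[.38,.29,0],loss='soft_l1');J=r.x
print(J,np.round(res(J).reshape(-1,2),1).tolist())
def w2j(w):
    d=np.array(w[:2])-J[:2];s,k=np.sin(J[2]),np.cos(J[2]);return np.round(1e3*np.array([k*d[0]+s*d[1],-s*d[0]+k*d[1]]),1)
if __name__=='__main__':
    np.save('J.npy',J)
    for n,c,z,pts in [('wood',ct,34,[(115,216),(402,235),(388,440),(97,421)]),('green',ct,28,[(168,206),(455,224),(440,428)]),('blue',ct,22,[(117,461),(410,443)]),('white side',cs,16,[(102,452),(268,492)]),('blue side',cs,22,[(305,492),(385,360)]),('wood side',cs,34,[(100,420),(265,470),(378,348),(237,308)])]:
        print(n,[w2j(px2w(c,full(c,*p),z/1e3)).tolist() for p in pts])
    print('world corner wood',[np.round(px2w(ct,full(ct,*p),.034),3).tolist() for p in [(115,216),(402,235)]])
    # grip: find q and hinge x from both views
    def g(v,): 
        o=[]
        for c,uv in ((ct,full(ct,213,67)),(cs,full(cs,98,64))): o.append(w2px(c,j2w(J,v[0],v[1],0,v[2]))-uv)
        return np.concatenate(o)
    s=least_squares(g,[.1,0,.2]);print('grip jig xyz',s.x,s.cost)
    for t,z in(('stapler',.024),('tape_ring',.009),('sticky_notes',.012)):
        print(t,[np.round(px2w(ct,d['uv'],z),3).tolist() for d in bot.find_in(t,ct)[:1]])
    print([np.round(px2w(ct,p,.168),3).tolist() for p in [(361,237),(450,246),(439,358),(348,348)]])
    print(bot.get_state())
E
python3 fit.py
```

```text
[0.50918494 0.3238728  0.05215436] [[-0.3, 0.2], [-0.0, 0.7], [0.4, 0.6], [0.0, 0.7], [0.0, 0.9], [0.4, 1.0], [-0.3, 0.8], [-1.5, 0.5], [-1.8, -2.8], [-3.2, -1.5], [1.2, -2.2], [-1.0, -1.4]]
wood [[36.9, 103.7], [24.1, -35.2], [-74.2, -27.1], [-61.9, 112.1]]
green [[42.0, 79.0], [29.6, -60.5], [-68.8, -51.6]]
blue [[-80.7, 105.0], [-75.4, -36.6]]
white side [[31.3, 111.0], [-64.8, 110.3]]
blue side [[-85.3, 110.9], [-79.3, -28.3]]
wood side [[32.8, 108.4], [-66.3, 117.1], [-77.6, -20.1], [19.2, -34.0]]
world corner wood [[0.541, 0.429, 0.034], [0.535, 0.29, 0.034]]
grip jig xyz [0.07122205 0.02675693 0.20219038] 0.47003693319448897
stapler [[0.714, -0.076, 0.024]]
tape_ring [[0.606, 0.094, 0.009]]
sticky_notes [[0.746, 0.189, 0.012]]
[[0.543, 0.108, 0.168], [0.529, -0.081, 0.168], [0.295, -0.057, 0.168], [0.312, 0.131, 0.168]]
{'time_s': 1.45, 'q': array([-1.40200939e+00,  2.75930124e-01,  1.50492838e+00, -8.55967817e-06,
        1.36072931e+00, -1.21014874e-01]), 'qvel': array([ 8.78974618e-04,  1.82846828e-05, -8.85961861e-04,  2.17106185e-04,
       -1.66652376e-03, -3.08977961e-04]), 'tau': array([ 2.68012745e-04, -4.04461670e+01, -2.37495106e+01,  7.03576673e-02,
        2.49595265e-02,  2.97254573e-06]), 'ee_pos': array([ 0.16429875, -0.55103786,  0.23046449]), 'eef_rot': array([3.14158886e+00, 8.89493802e-06, 2.89803592e-01]), 'contact_force': array([ 0.42745436, -0.36313911,  0.79395357]), 'wrist_torque': array([ 0.02722832,  0.01598444, -0.02223533]), 'finger_gap': 0.09392903611924422}
```

Call:
jog_arm:
  deltas:
    - [0, 0, -0.9, 0.9, -1]
    - [0, 0, -0.9, 0.9, -1]
    - [0, 0, -0.9, 0.92, -1]
    - [0.32, -1, 0, 0, -1]
    - [0.32, -1, 0, 0, -1]
    - [0.32, -1, 0, 0, -1]
    - [0.32, -1, 0, 0, -1]
    - [0.32, -1, 0, 0, -1]
    - [0.32, -1, 0, 0, -1]
    - [0.32, -1, 0, 0, -1]

```text
time_s: 2.28
ee_pos: [0.2205, -0.3362, 0.3115]
eef_rot: [3.141, -0.0, 0.052]
contact_force: [0.1, -0.4, -0.2]
finger_gap: 0.0943
```

Call:
jog_arm:
  deltas:
    - [0.32, -1, 0, 0, -1]
    - [0.32, -1, 0, 0, -1]
    - [0.32, -1, 0, 0, -1]
    - [0.32, -1, 0, 0, -1]
    - [0.32, -1, 0, 0, -1]
    - [0.32, -1, 0, 0, -1]
    - [0.32, -1, 0, 0, -1]
    - [0.32, -1, 0, 0, -1]
    - [0.32, -1, 0, 0, -1]
    - [0.32, -1, 0, 0, -1]

```text
time_s: 3.12
ee_pos: [0.3004, -0.0317, 0.3118]
eef_rot: [3.141, -0.001, 0.052]
contact_force: [0.7, -0.1, -0.3]
finger_gap: 0.0943
```

Call:
jog_arm:
  deltas:
    - [0.32, -1, 0, 0, -1]
    - [0.32, -1, 0, 0, -1]
    - [0.32, -1, 0, 0, -1]
    - [0.32, -1, 0, 0, -1]
    - [0.32, -1, 0, 0, -1]
    - [0.32, -1, 0, 0, -1]
    - [0.32, -1, 0, 0, -1]
    - [0.32, -1, 0, 0, -1]
    - [0.32, -1, 0, 0, -1]
    - [0, 0, 0, 0, -1]

```text
time_s: 3.95
ee_pos: [0.374, 0.2456, 0.311]
eef_rot: [-3.139, -0.001, 0.057]
contact_force: [-0.3, -0.0, -0.0]
finger_gap: 0.094
```

Call:
jog_arm:
  deltas:
    - [0.24, -0.84, 0, 0, -1]
    - [0.24, -0.84, 0, 0, -1]
    - [0.24, -0.84, 0, 0, -1]
    - [0.24, -0.84, 0.3, 0.05, -1]
    - [0, 0, 1, 0, -1]
    - [0, 0, 1, 0, -1]
    - [0, 0, 1, 0, -1]
    - [0, 0, 1, 0, -1]
    - [0, 0, 1, 0, -1]
    - [0, 0, 0, 0, -1]

```text
time_s: 4.78
ee_pos: [0.3925, 0.3399, 0.1473]
eef_rot: [3.135, 0.01, 0.048]
contact_force: [-1.5, -1.3, -0.6]
finger_gap: 0.094
```

```bash
python3 - <<'E'
from h import *
c=bot.camera('top');save(c,'t1')
i=c['pixels'][190:330,180:330,::-1];a=cv2.resize(i,None,fx=4,fy=4,interpolation=cv2.INTER_CUBIC);cv2.imwrite('pics/t1c.png',a)
s=bot.get_state();print(s['ee_pos'],s['eef_rot'],s['q'])
E
```

```text
[0.39422683 0.34115976 0.15011741] [3.13765356 0.00604098 0.04768368] [ 5.80079953e-01  2.59342264e-01  1.74020557e+00 -3.58952794e-04
  1.14924918e+00  2.10332875e+00]
```

View pics/t1c.png

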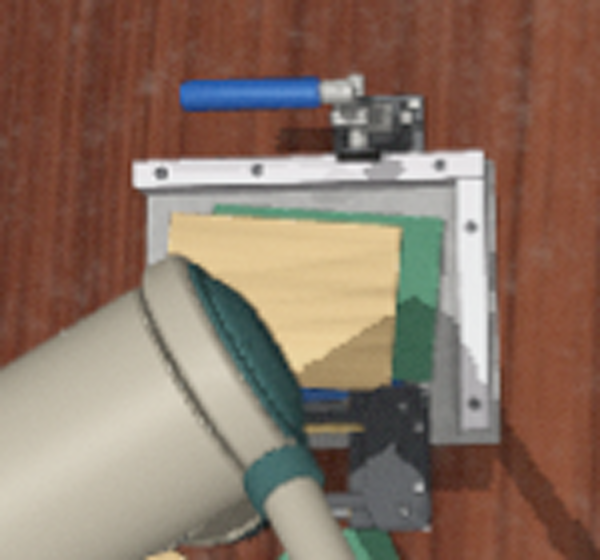

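Call:
jog_arm:
  deltas:
    - [0, 0, 0.9, 0, -1]
    - [0, 0, 0.9, 0, -1]
    - [0, 0, 0.9, 0, -1]
    - [0, 0, 0.6, 0, -1]
    - [0, 0, 0.35, 0, -1]
    - [0, 0, 0, 0, -1]
    - [0, 0, 0, 0, -1]
    - [0, 0, 0, 0, -1]

```text
time_s: 5.5
ee_pos: [0.3978, 0.344, 0.0449]
eef_rot: [-3.14, -0.003, 0.048]
contact_force: [0.4, 0.6, 0.6]
finger_gap: 0.094
```

Call:
jog_arm:
  deltas:
    - [0, 0, 0.22, 0, -1]
    - [0, 0, 0, 0, -1]
    - [0, 0, 0, 0, -1]
    - [0, 0, 0, 0, -1]

```text
time_s: 5.83
ee_pos: [0.3963, 0.3432, 0.0366]
eef_rot: [-3.141, -0.0, 0.048]
contact_force: [0.2, -0.3, 1.1]
finger_gap: 0.0941
```

Call:
jog_arm:
  deltas:
    - [0.2, 0, 0, 0, -1]
    - [0.2, 0, 0, 0, -1]
    - [0.2, 0, 0, 0, -1]
    - [0.2, 0, 0, 0, -1]
    - [0.2, 0, 0, 0, -1]
    - [0, 0, 0, 0, -1]
    - [0, 0, 0, 0, -1]

```text
time_s: 6.42
ee_pos: [0.4268, 0.3445, 0.0362]
eef_rot: [3.141, -0.0, 0.048]
contact_force: [-0.1, 0.0, -0.2]
finger_gap: 0.0941
```

Call:
jog_arm:
  deltas:
    - [0.15, 0, 0, 0, -1]
    - [0.15, 0, 0, 0, -1]
    - [0.15, 0, 0, 0, -1]
    - [0.1, 0, 0, 0, -1]
    - [0, 0, 0, 0, -1]
    - [0, 0, 0, 0, -1]

```text
time_s: 6.92
ee_pos: [0.4434, 0.3455, 0.0363]
eef_rot: [-3.141, -0.001, 0.048]
contact_force: [-0.2, -0.4, -0.5]
finger_gap: 0.094
```

```bash
python3 - <<'E'
from h import *
c=bot.camera('side')
a=cv2.resize(c['pixels'][170:370,200:400,::-1],None,fx=3,fy=3,interpolation=cv2.INTER_CUBIC);cv2.imwrite('pics/s2.png',a)
s=bot.get_state();print(s['ee_pos'],s['contact_force'])
E
```

```text
[0.44337046 0.3455771  0.03639377] [-1.05505215 -0.3921205  -1.26863411]
```

View pics/s2.png

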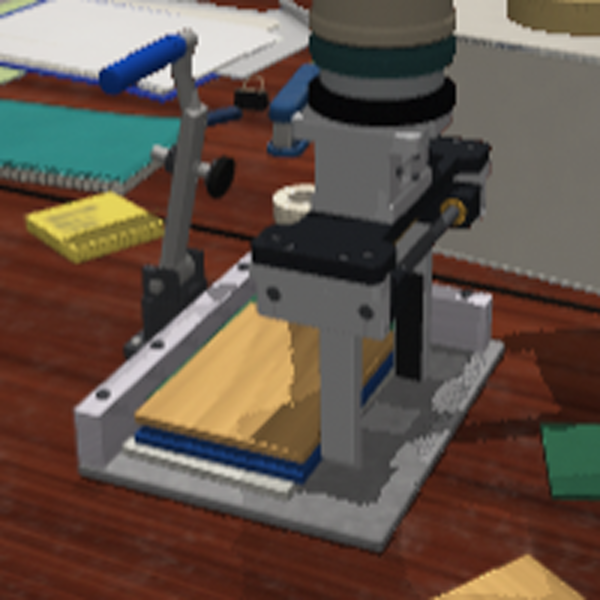

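Call:
jog_arm:
  deltas:
    - [0.1, 0, 0, 0, -1]
    - [0.1, 0, 0, 0, -1]
    - [0.1, 0, 0, 0, -1]
    - [0, 0, 0, 0, -1]
    - [0, 0, 0, 0, -1]

```text
time_s: 7.38
ee_pos: [0.4503, 0.3452, 0.0361]
eef_rot: [3.14, 0.003, 0.048]
contact_force: [-4.9, -0.8, 1.6]
finger_gap: 0.0939
```

Call:
jog_arm:
  deltas:
    - [0.1, 0, 0, 0, -1]
    - [0.05, 0, 0, 0, -1]
    - [0, 0, 0, 0, -1]
    - [0, 0, 0, 0, -1]

```text
time_s: 7.72
ee_pos: [0.4508, 0.3451, 0.036]
eef_rot: [3.14, 0.01, 0.048]
contact_force: [-13.1, -0.9, 7.3]
finger_gap: 0.0937
```

Call:
jog_arm:
  deltas:
    - [-0.7, 0, 0, 0, -1]
    - [0, 0, -0.5, 0, -1]
    - [0, 0, -1, 0, -1]
    - [0, 0, -0.5, 0, 1]
    - [0, -1, 0, 0, 1]
    - [0.48, -1, 0, 0, 1]
    - [0.65, -1, 0, 0, 1]
    - [0.65, -1, 0, 0, 1]
    - [0.65, 0, 0, 0, 1]
    - [0, 0, 0, 0, 1]
  grip_force: 20

```text
time_s: 8.55
ee_pos: [0.5076, 0.4712, 0.0964]
eef_rot: [-3.139, -0.008, 0.049]
contact_force: [0.2, 0.9, -0.6]
finger_gap: 0.0505
```

Call:
jog_arm:
  deltas:
    - [0, 0, 0, 0, 1]
    - [0, 0, 0, 0, 1]
    - [0, 0, 0, 0, 1]
    - [0, 0, 0, 0, 1]

```text
time_s: 8.88
ee_pos: [0.5015, 0.4677, 0.0966]
eef_rot: [3.141, 0.0, 0.048]
contact_force: [0.2, 0.4, -0.2]
finger_gap: 0.024
```

Call:
jog_arm:
  deltas:
    - [0, 0, 0.8, 0, 1]
    - [0, 0, 0.8, 0, 1]
    - [0, 0, 0.4, 0, 1]
    - [0, 0, 0, 0, 1]
    - [0, 0, 0, 0, 1]
    - [0, 0, 0, 0, 1]

```text
time_s: 9.38
ee_pos: [0.5028, 0.4688, 0.0375]
eef_rot: [-3.141, -0.002, 0.048]
contact_force: [0.1, -0.6, 0.2]
finger_gap: 0.0007
```

Call:
jog_arm:
  deltas:
    - [0, 0.2, 0, 0, 1]
    - [0, 0.2, 0, 0, 1]
    - [0, 0.2, 0, 0, 1]
    - [0, 0.2, 0, 0, 1]
    - [0, 0.2, 0, 0, 1]
    - [0, 0.2, 0, 0, 1]
    - [0, 0.2, 0, 0, 1]
    - [0, 0, 0, 0, 1]
    - [0, 0, 0, 0, 1]

```text
time_s: 10.13
ee_pos: [0.5045, 0.4258, 0.0368]
eef_rot: [3.141, -0.001, 0.048]
contact_force: [0.4, 1.0, 2.6]
finger_gap: 0.0006
```

Call:
jog_arm:
  deltas:
    - [0, 0.12, 0, 0, 1]
    - [0, 0.12, 0, 0, 1]
    - [0, 0.12, 0, 0, 1]
    - [0, 0.1, 0, 0, 1]
    - [0, 0, 0, 0, 1]
    - [0, 0, 0, 0, 1]

```text
time_s: 10.63
ee_pos: [0.5052, 0.4129, 0.0367]
eef_rot: [-3.141, -0.001, 0.048]
contact_force: [0.1, 4.0, 4.7]
finger_gap: 0.0005
```

Call:
jog_arm:
  deltas:
    - [0, 0.08, 0, 0, 1]
    - [0, 0.08, 0, 0, 1]
    - [0, 0, 0, 0, 1]
    - [0, 0, 0, 0, 1]

```text
time_s: 10.97
ee_pos: [0.5055, 0.4082, 0.0366]
eef_rot: [-3.141, -0.001, 0.048]
contact_force: [0.2, 3.9, 3.9]
finger_gap: 0.0004
```

```bash
python3 - <<'E'
from h import *
c=bot.camera('side')
a=cv2.resize(c['pixels'][170:370,200:400,::-1],None,fx=3,fy=3,interpolation=cv2.INTER_CUBIC);cv2.imwrite('pics/s3.png',a)
s=bot.get_state();print(s['ee_pos'],s['contact_force'])
E
```

```text
[0.50546904 0.40821011 0.03665807] [-0.5526539   4.53933505  5.22026249]
```

View pics/s3.png

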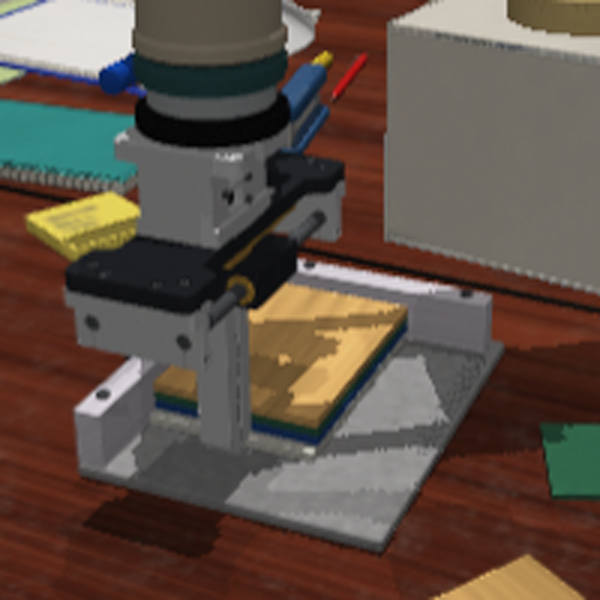

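Call:
jog_arm:
  deltas:
    - [0, 0.08, 0, 0, 1]
    - [0, 0.08, 0, 0, 1]
    - [0, 0, 0, 0, 1]
    - [0, 0, 0, 0, 1]

```text
time_s: 11.35
ee_pos: [0.5052, 0.4071, 0.0368]
eef_rot: [-3.134, -0.001, 0.046]
contact_force: [-1.7, 12.9, 3.1]
finger_gap: 0.0001
```

Call:
jog_arm:
  deltas:
    - [0, 0.08, 0, 0, 1]
    - [0, 0, 0, 0, 1]
    - [0, 0, 0, 0, 1]

```text
time_s: 11.6
ee_pos: [0.5052, 0.4069, 0.0368]
eef_rot: [-3.13, -0.001, 0.045]
contact_force: [-2.5, 17.1, 0.8]
finger_gap: 0.0004
```

Call:
jog_arm:
  deltas:
    - [0, -0.7, 0, 0, 1]
    - [0, 0, -1, 0, 1]
    - [0, 0, -1, 0, 1]
    - [-0.7, 0, 0, 0, -1]
    - [-0.7, 0.7, 0, 0, -1]
    - [-0.7, 0.7, 0, 0, -1]
    - [-0.7, 0.7, 0, 0, -1]
    - [-0.6, 0.7, 0, 0, -1]
    - [0, 0.7, 0, 0, -1]
    - [0, 0, 0, 0, -1]

```text
time_s: 12.43
ee_pos: [0.4042, 0.3065, 0.095]
eef_rot: [3.135, 0.006, 0.048]
contact_force: [-0.4, 0.2, 0.5]
finger_gap: 0.0439
```

Call:
jog_arm:
  deltas:
    - [0, 0, 0, 0, -1]
    - [0, 0, 0, 0, -1]
    - [0, 0, 0, 0, -1]

```text
time_s: 12.68
ee_pos: [0.4082, 0.3123, 0.096]
eef_rot: [3.141, 0.0, 0.048]
contact_force: [-0.1, -0.4, 0.1]
finger_gap: 0.0634
```

```bash
python3 - <<'E'
from h import *
c=bot.camera('side')
a=cv2.resize(c['pixels'][230:360,210:380,::-1],None,fx=4.5,fy=4.5,interpolation=cv2.INTER_CUBIC);cv2.imwrite('pics/s4.png',a)
s=bot.get_state();print(s['ee_pos'],s['contact_force'])
E
```

```text
[0.40809809 0.31239723 0.09603058] [-0.05747952 -0.50264094 -0.58024317]
```

View pics/s4.png

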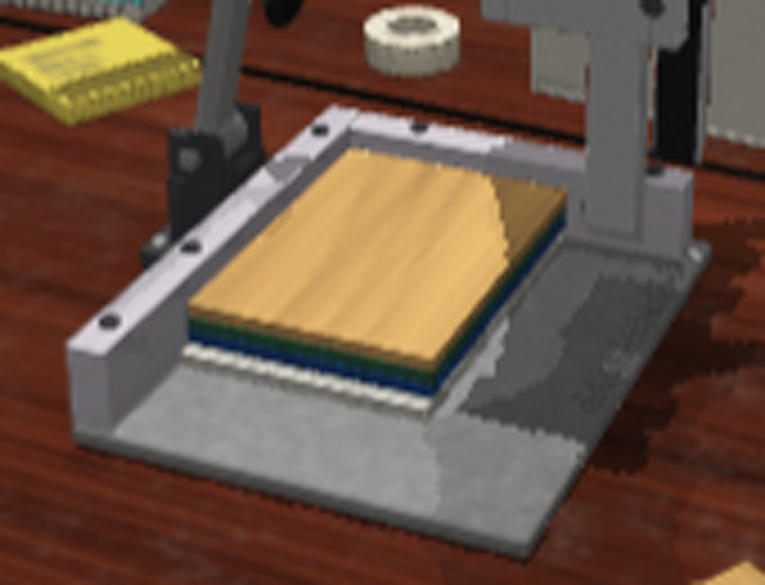

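Call:
jog_arm:
  deltas:
    - [0, -0.3, 0, 0, -1]
    - [0, 0, 0.8, 0, -1]
    - [0, 0, 0.8, 0, -1]
    - [0, 0, 0.38, 0, -1]
    - [0, 0, 0, 0, -1]
    - [0, 0, 0, 0, -1]
    - [0, 0, 0, 0, -1]

```text
time_s: 13.32
ee_pos: [0.4074, 0.3217, 0.0367]
eef_rot: [-3.142, -0.0, 0.049]
contact_force: [0.1, 0.2, 0.8]
finger_gap: 0.0939
```

Call:
jog_arm:
  deltas:
    - [0.2, 0, 0, 0, -1]
    - [0.2, 0, 0, 0, -1]
    - [0.2, 0, 0, 0, -1]
    - [0.2, 0, 0, 0, -1]
    - [0.2, 0, 0, 0, -1]
    - [0.15, 0, 0, 0, -1]
    - [0, 0, 0, 0, -1]
    - [0, 0, 0, 0, -1]

```text
time_s: 13.98
ee_pos: [0.4419, 0.3223, 0.0368]
eef_rot: [3.141, 0.0, 0.048]
contact_force: [-0.5, -0.6, 0.2]
finger_gap: 0.0939
```

Call:
jog_arm:
  deltas:
    - [0.1, 0, 0, 0, -1]
    - [0.1, 0, 0, 0, -1]
    - [0.1, 0, 0, 0, -1]
    - [0, 0, 0, 0, -1]
    - [0, 0, 0, 0, -1]

```text
time_s: 14.4
ee_pos: [0.4508, 0.3229, 0.0369]
eef_rot: [3.142, -0.0, 0.048]
contact_force: [-0.9, 0.7, -0.3]
finger_gap: 0.0943
```

Call:
jog_arm:
  deltas:
    - [0.07, 0, 0, 0, -1]
    - [0.07, 0, 0, 0, -1]
    - [0, 0, 0, 0, -1]
    - [0, 0, 0, 0, -1]

```text
time_s: 14.73
ee_pos: [0.4519, 0.3227, 0.0366]
eef_rot: [3.141, 0.006, 0.048]
contact_force: [-5.0, 1.4, 2.9]
finger_gap: 0.0938
```

Call:
jog_arm:
  deltas:
    - [0.1, 0, 0, 0, -1]
    - [0, 0, 0, 0, -1]
    - [0, 0, 0, 0, -1]

```text
time_s: 14.98
ee_pos: [0.4522, 0.3225, 0.0364]
eef_rot: [3.14, 0.011, 0.049]
contact_force: [-10.2, 0.9, 6.6]
finger_gap: 0.094
```

Call:
jog_arm:
  deltas:
    - [-0.7, 0, 0, 0, -1]
    - [0, 0, -1, 0, -1]
    - [0, 0, -1, 0, 1]
    - [0, -0.7, 0, 0, 1]
    - [0.5, -0.7, 0, 0, 1]
    - [0.7, -0.7, 0, 0, 1]
    - [0.7, -0.7, 0, 0, 1]
    - [0.7, -0.6, 0, 0, 1]
    - [0, 0, 0, 0, 1]
    - [0, 0, 0, 0, 1]

```text
time_s: 15.82
ee_pos: [0.5105, 0.4284, 0.0963]
eef_rot: [3.141, 0.0, 0.049]
contact_force: [0.0, -0.2, -0.0]
finger_gap: 0.0439
```

Call:
jog_arm:
  deltas:
    - [0, 0, 0, 0, 1]
    - [0, 0, 0, 0, 1]
    - [0, 0, 0, 0, 1]
    - [0, 0, 0, 0, 1]
    - [0, 0, 0, 0, 1]
    - [0, 0, 0, 0, 1]
    - [0, 0, 0, 0, 1]
    - [0, 0, 0, 0, 1]

```text
time_s: 16.48
ee_pos: [0.5098, 0.4278, 0.097]
eef_rot: [-3.142, -0.0, 0.048]
contact_force: [-0.5, -0.4, 1.0]
finger_gap: 0.0003
```

Call:
jog_arm:
  deltas:
    - [-0.15, 0, 0.8, 0, 1]
    - [0, 0, 0.8, 0, 1]
    - [0, 0, 0.4, 0, 1]
    - [0, 0, 0, 0, 1]
    - [0, 0, 0, 0, 1]
    - [0, 0.2, 0, 0, 1]
    - [0, 0.2, 0, 0, 1]
    - [0, 0.1, 0, 0, 1]
    - [0, 0.1, 0, 0, 1]
    - [0, 0, 0, 0, 1]

```text
time_s: 17.32
ee_pos: [0.5063, 0.4088, 0.0371]
eef_rot: [3.141, 0.0, 0.047]
contact_force: [-0.1, -0.5, 0.9]
finger_gap: 0.0006
```

Call:
jog_arm:
  deltas:
    - [0, 0.08, 0, 0, 1]
    - [0, 0.06, 0, 0, 1]
    - [0, 0, 0, 0, 1]
    - [0, 0, 0, 0, 1]

```text
time_s: 17.65
ee_pos: [0.5062, 0.4072, 0.0371]
eef_rot: [-3.138, -0.0, 0.047]
contact_force: [-1.7, 5.1, -1.0]
finger_gap: 0.0005
```

Call:
jog_arm:
  deltas:
    - [0, 0.08, 0, 0, 1]
    - [0, 0, 0, 0, 1]
    - [0, 0, 0, 0, 1]
    - [0, -0.8, 0, 0, 1]
    - [-0.5, -0.8, 0, 0, -1]
    - [-0.5, 0, -1, 0, -1]
    - [0, 0, -1, 0, -1]
    - [0, 0, -1, 0, -1]
    - [0, 0, -1, 0, -1]
    - [0, 0, -1, 0, -1]

```text
time_s: 18.48
ee_pos: [0.474, 0.449, 0.1883]
eef_rot: [3.14, -0.0, 0.049]
contact_force: [-0.2, 0.3, 0.6]
finger_gap: 0.037
```

Call:
jog_arm:
  deltas:
    - [0, 0, -1, 0, -1]
    - [0, 0, -1, 0, -1]
    - [0, 0, -1, 0, -1]
    - [0, 0, -1, -1, -1]
    - [-1, 0, 0, -1, -1]
    - [-0.9, 0, 0, -1, -1]
    - [-0.9, 0, 0, -1, -1]
    - [-0.9, 0, 0, -1, -1]
    - [-0.9, 0, 0, -1, -1]
    - [0, 0, 0, 0, -1]

```text
time_s: 19.32
ee_pos: [0.3392, 0.4056, 0.3076]
eef_rot: [3.141, 0.003, 0.576]
contact_force: [-0.1, -0.1, 0.3]
finger_gap: 0.0937
```

```bash
python3 - <<'E'
from h import *
s=bot.get_state();print(s['ee_pos'],s['eef_rot'],s['contact_force'],s['q'])
c=bot.camera('side');t=bot.camera('top')
A=cv2.resize(c['pixels'][160:360,220:370,::-1],None,fx=3,fy=3,interpolation=cv2.INTER_CUBIC)
B=cv2.resize(t['pixels'][205:315,210:310,::-1],None,fx=3.5,fy=3.5*1.0,interpolation=cv2.INTER_CUBIC)
im=np.zeros((600,800,3),np.uint8);im[:600,:450]=A;im[:385,450:800]=B;cv2.imwrite('pics/m5.png',im)
for n,k in(('side',c),('top',t)): print(n,[(d['uv'],d['p']) for d in bot.find_in('clamp_grip',k)])
E
```

```text
[0.33918161 0.40556669 0.30764414] [3.14080565 0.00321854 0.57585294] [-0.07382313 -0.08724089  0.32779243] [ 7.42824753e-01  1.72912996e-01  1.45450207e+00 -2.41490813e-04
  1.51748216e+00  1.73778014e+00]
side [([258.7, 215.8], 0.65)]
top [([255.2, 213.6], 0.59), ([255.9, 275.9], 0.27)]
```

View pics/m5.png

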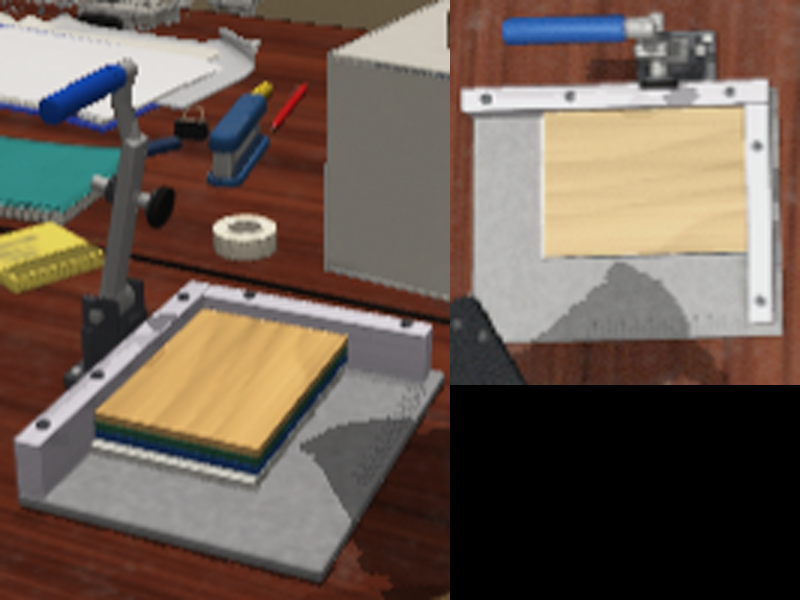

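```bash
python3 - <<'E'
from h import *
J=np.load('J.npy')
def j2w(a,b,z): s,k=np.sin(J[2]),np.cos(J[2]); return [J[0]+k*a-s*b,J[1]+s*a+k*b,z]
t=bot.camera('top');c=bot.camera('side')
for n,cam in(('top',t),('side',c)):
  for nm,ps in (('left z34/z16/z10 x=-20',[j2w(-.02,.07,z) for z in(.034,.016,.01)]),('near z34,z16,z10 y=20',[j2w(-.05,.02,z) for z in(.034,.016,.01)])):
    print(n,nm,[np.round(w2px(cam,p),1).tolist() for p in ps])
x=t['pixels'][262,228:246];print('left row262 c228',x.tolist())
x=t['pixels'][270:288,260];print('near col260 r270',x.tolist())
for xj in(-.03,.03):
  u=w2px(c,j2w(xj,.07,.034));u=np.round(u).astype(int);print('side left',xj,u,c['pixels'][u[1]-6:u[1]+20,u[0]].tolist())
for yj in(0.05,):
  u=w2px(c,j2w(-.05,yj,.034));u=np.round(u).astype(int);print('side near',yj,u,c['pixels'][u[1]-6:u[1]+20,u[0]].tolist())
E
```

```text
top left z34/z16/z10 x=-20 [[236.9, 266.3], [238.2, 267.0], [238.7, 267.2]]
top near z34,z16,z10 y=20 [[257.8, 278.3], [258.8, 278.8], [259.1, 279.0]]
side left z34/z16/z10 x=-20 [[288.9, 304.8], [289.1, 314.3], [289.2, 317.4]]
side near z34,z16,z10 y=20 [[317.7, 293.8], [317.7, 303.0], [317.7, 306.0]]
left row262 c228 [[187, 186, 183], [184, 184, 181], [181, 179, 177], [183, 183, 180], [184, 186, 183], [183, 183, 181], [179, 179, 176], [193, 194, 189], [232, 228, 219], [227, 205, 155], [226, 199, 149], [226, 200, 149], [226, 198, 148], [227, 200, 152], [227, 201, 152], [227, 201, 151], [228, 201, 151], [227, 200, 149]]
near col260 r270 [[232, 209, 158], [233, 211, 160], [233, 209, 160], [231, 205, 155], [232, 207, 156], [231, 205, 156], [228, 203, 159], [219, 202, 169], [142, 144, 144], [171, 173, 169], [126, 126, 123], [128, 127, 125], [129, 129, 128], [126, 124, 123], [126, 125, 125], [127, 128, 124], [125, 127, 124], [127, 125, 125]]
side left -0.03 [294 306] [[219, 176, 105], [214, 171, 101], [214, 169, 102], [217, 172, 103], [220, 175, 104], [221, 177, 105], [201, 158, 93], [15
[... 464 characters left out ...]
[91, 81, 52], [30, 60, 44], [24, 49, 36], [23, 45, 54], [17, 38, 67], [16, 35, 65], [92, 99, 107], [166, 166, 161], [181, 178, 170], [147, 144, 138], [108, 106, 101], [115, 113, 110], [137, 135, 134], [155, 152, 152], [159, 157, 155], [153, 152, 150], [151, 149, 149]]
side near 0.05 [311 302] [[227, 183, 110], [226, 181, 109], [224, 179, 107], [222, 177, 105], [221, 176, 105], [222, 177, 106], [190, 149, 87], [118, 90, 52], [91, 70, 41], [71, 62, 38], [28, 43, 31], [20, 39, 34], [17, 35, 44], [14, 31, 54], [26, 40, 63], [73, 80, 89], [95, 98, 97], [89, 88, 82], [98, 97, 92], [127, 125, 124], [149, 148, 147], [149, 147, 147], [149, 147, 146], [151, 148, 148], [154, 150, 151], [153, 150, 150]]
```

Call:
jog_arm:
  deltas:
    - [0, 0, 0, -1, -1]
    - [0, 0, 0, -1, -1]
    - [0, 0, 0, -1, -1]
    - [0, 0, 0, -1, -1]
    - [0, 0, 0, -1, -1]
    - [0, 0, 0, -1, -1]
    - [0, 0, 0, -1, -1]
    - [0, 0, 0, -1, -1]
    - [0, 0, 0, -1, -1]
    - [0, 0, 0, -1, -1]

```text
time_s: 20.45
ee_pos: [0.3448, 0.4086, 0.3063]
eef_rot: [-3.141, 0.001, 1.448]
contact_force: [-0.9, 0.0, -0.1]
finger_gap: 0.094
```

Call:
jog_arm:
  deltas:
    - [0, 0, 0, -1, -1]
    - [0, 0, 0, -1, -1]
    - [0, 0.9, 0.5, 0, -1]
    - [0.2, 0.9, 0.5, 0, -1]
    - [0.29, 0.9, 0.5, 0, -1]
    - [0, 0.9, 0.5, 0, -1]
    - [0, 0.16, 1, 0, -1]
    - [0, 0, 1, 0, -1]
    - [0, 0, 0, 0, -1]
    - [0, 0, 0, 0, -1]

```text
time_s: 21.28
ee_pos: [0.4556, 0.4278, 0.1849]
eef_rot: [-3.138, 0.003, 1.618]
contact_force: [-0.1, 0.3, 0.2]
finger_gap: 0.094
```

Call:
jog_arm:
  deltas:
    - [0, -0.1, 1, 0, -1]
    - [0, 0, 1, 0, -1]
    - [0, 0, 1, 0, -1]
    - [0, 0, 1, 0, -1]
    - [0, 0, 0.6, 0, -1]
    - [0, 0, 0.25, 0, -1]
    - [0, 0, 0, 0, -1]
    - [0, 0, 0, 0, -1]
    - [0, 0, 0, 0, -1]

```text
time_s: 22.03
ee_pos: [0.4542, 0.4296, 0.0438]
eef_rot: [3.138, -0.002, 1.619]
contact_force: [0.2, 0.6, -0.7]
finger_gap: 0.0937
```

Call:
jog_arm:
  deltas:
    - [-0.2, 0, 0, 0, -1]
    - [-0.2, 0, 0, 0, -1]
    - [-0.12, 0, 0, 0, -1]
    - [0, 0, 0, 0, -1]
    - [0, 0, 0, 0, -1]
    - [0, 0, 0, 0, -1]

```text
time_s: 22.53
ee_pos: [0.4535, 0.4126, 0.0416]
eef_rot: [3.141, -0.0, 1.618]
contact_force: [0.4, 0.1, 0.4]
finger_gap: 0.0943
```

Call:
jog_arm:
  deltas:
    - [0, 0, 0.17, 0, -1]
    - [0, 0, 0, 0, -1]
    - [0, 0, 0, 0, -1]
    - [0, 0, 0, 0, -1]

```text
time_s: 22.87
ee_pos: [0.4533, 0.4127, 0.036]
eef_rot: [-3.141, 0.0, 1.619]
contact_force: [0.2, -0.4, 0.4]
finger_gap: 0.0941
```

Call:
jog_arm:
  deltas:
    - [-0.1, 0, 0, 0, -1]
    - [-0.1, 0, 0, 0, -1]
    - [-0.1, 0, 0, 0, -1]
    - [0, 0, 0, 0, -1]
    - [0, 0, 0, 0, -1]

```text
time_s: 23.28
ee_pos: [0.4539, 0.4037, 0.0364]
eef_rot: [3.142, -0.0, 1.619]
contact_force: [0.3, 1.3, -0.0]
finger_gap: 0.0941
```

Call:
jog_arm:
  deltas:
    - [-0.07, 0, 0, 0, -1]
    - [-0.07, 0, 0, 0, -1]
    - [0, 0, 0, 0, -1]
    - [0, 0, 0, 0, -1]

```text
time_s: 23.62
ee_pos: [0.4542, 0.4017, 0.0367]
eef_rot: [3.14, -0.004, 1.619]
contact_force: [-1.7, 6.8, -1.4]
finger_gap: 0.0941
```

Call:
jog_arm:
  deltas:
    - [-0.07, 0, 0, 0, -1]
    - [-0.05, 0, 0, 0, -1]
    - [0, 0, 0, 0, -1]
    - [0, 0, 0, 0, -1]

```text
time_s: 23.95
ee_pos: [0.4543, 0.4015, 0.0374]
eef_rot: [3.139, -0.01, 1.618]
contact_force: [-3.8, 14.3, -1.6]
finger_gap: 0.0938
```

Call:
jog_arm:
  deltas:
    - [0.8, 0, 0, 0, -1]
    - [1, -0.5, 0, 0, -1]
    - [0, -0.5, -1, 0, -1]
    - [0, -0.5, -1, 0, -1]
    - [0, -0.5, -1, 0, -1]
    - [0, -0.5, -1, 0, -1]
    - [0, -0.5, -1, 0, -1]
    - [0, -0.5, -1, 0, -1]
    - [0, 0, -1, 0, -1]
    - [0, 0, 0, 0, -1]

```text
time_s: 24.78
ee_pos: [0.3482, 0.4464, 0.2531]
eef_rot: [3.132, -0.007, 1.62]
contact_force: [0.6, 0.9, 0.8]
finger_gap: 0.094
```

```bash
cat > look.py <<'E'
from h import *
import sys
c=bot.camera('side');t=bot.camera('top');s=bot.get_state();print(s['ee_pos'],s['eef_rot'])
A=cv2.resize(c['pixels'][240:350,230:350,::-1],None,fx=4.5,fy=4.5,interpolation=cv2.INTER_CUBIC)[:, :440]
B=cv2.resize(t['pixels'][220:300,225:305,::-1],None,fx=4.5,fy=4.5,interpolation=cv2.INTER_CUBIC)
im=np.zeros((495,800,3),np.uint8);im[:,:440]=A;im[:360,440:800]=B;cv2.imwrite(f'pics/{sys.argv[1]}.png',im)
print('top rows left'); 
for r in(245,262): print(t['pixels'][r,232:241].tolist())
print('top near');
for k in(245,275): print(t['pixels'][274:283,k].tolist())
print('side left'); 
for u,v in((294,318),(262,311)): print(c['pixels'][v:v+10,u].tolist())
E
python3 look.py m6
```

```text
[0.34713409 0.44464571 0.2476905 ] [ 3.13893433e+00 -1.00670766e-03  1.61888917e+00]
top rows left
[[179, 179, 177], [181, 180, 179], [183, 182, 179], [181, 180, 177], [190, 183, 169], [227, 206, 155], [225, 198, 148], [225, 200, 151], [225, 198, 150]]
[[186, 185, 183], [182, 181, 179], [178, 178, 176], [178, 178, 175], [187, 179, 164], [227, 205, 156], [227, 199, 150], [226, 200, 150], [227, 200, 151]]
top near
[[233, 206, 156], [231, 205, 155], [230, 204, 154], [214, 189, 141], [147, 144, 136], [182, 182, 179], [184, 183, 182], [176, 176, 172], [129, 127, 126]]
[[223, 196, 148], [219, 194, 145], [211, 187, 139], [171, 158, 135], [184, 184, 181], [187, 186, 182], [182, 180, 178], [181, 180, 179], [182, 181, 179]]
side left
[[103, 103, 97], [111, 110, 108], [130, 129, 129], [139, 138, 137], [148, 147, 146], [148, 147, 146], [148, 148, 147], [146, 145, 145], [146, 144, 143], [147, 146, 145]]
[[108, 107, 103], [117, 116, 115], [133, 131, 130], [146, 145, 144], [154, 152, 152], [159, 157, 155], [153, 152, 150], [150, 149, 148], [152, 150, 150], [149, 148, 146]]
```

View pics/m6.png

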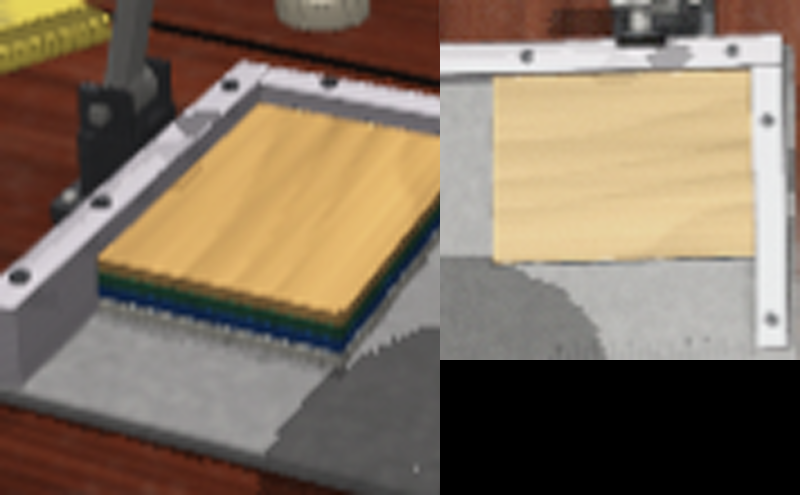

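Call:
jog_arm:
  deltas:
    - [0, 0, 0, 1, -1]
    - [0, 0, 0, 1, -1]
    - [0, 0, 0, 1, -1]
    - [0, 0, 0, 1, -1]
    - [0, 0, 0, 1, -1]
    - [0, 0, 0, 1, -1]
    - [0, 0, 0, 1, -1]
    - [0, 0, 0, 1, -1]
    - [0, 0, 0, 1, -1]
    - [0, 0, 0, 1, -1]

```text
time_s: 25.72
ee_pos: [0.3464, 0.4435, 0.2439]
eef_rot: [3.141, 0.005, 0.741]
contact_force: [0.3, -0.2, -0.0]
finger_gap: 0.0939
```

Call:
jog_arm:
  deltas:
    - [0, 0, 0, 1, -1]
    - [0, 0, 0, 1, -1]
    - [0, 0, 0, 1, -1]
    - [0, 0, 0, 1, -1]
    - [0, 0, 0, 1, -1]
    - [0, 0, 0, 1, -1]
    - [0, 0, 0, 1, -1]
    - [0, 0, 0, 0.9, -1]
    - [0, 0, 0, 0, -1]
    - [0, 0, 0, 0, -1]

```text
time_s: 26.55
ee_pos: [0.3465, 0.4439, 0.2445]
eef_rot: [3.139, 0.002, 0.058]
contact_force: [-0.3, 0.4, -0.3]
finger_gap: 0.0942
```

Call:
jog_arm:
  deltas:
    - [0.59, 0.9, 0, 0.07, -1]
    - [0.59, 0.9, 0.5, 0, -1]
    - [0.59, 0.9, 0.7, 0, -1]
    - [0.59, 0.9, 0.7, 0, -1]
    - [0, 0.59, 1, 0, -1]
    - [0, 0, 1, 0, -1]
    - [0, 0, 1, 0, -1]
    - [0, 0, 1, 0, -1]
    - [0, 0, 0.6, 0, -1]
    - [0, 0, 0, 0, -1]

```text
time_s: 27.38
ee_pos: [0.4207, 0.3206, 0.0469]
eef_rot: [3.137, 0.009, 0.052]
contact_force: [-0.1, -0.4, -0.2]
finger_gap: 0.094
```

Call:
jog_arm:
  deltas:
    - [0, 0, 0, 0, -1]
    - [0, 0, 0, 0, -1]
    - [0, 0, 0, 0, -1]

```text
time_s: 27.63
ee_pos: [0.4251, 0.3236, 0.0527]
eef_rot: [-3.14, -0.003, 0.051]
contact_force: [-0.2, 0.2, 1.0]
finger_gap: 0.0941
```

Call:
jog_arm:
  deltas:
    - [0, 0, 0.4, 0, -1]
    - [0, 0, 0.13, 0, -1]
    - [0, 0, 0, 0, -1]
    - [0, 0, 0, 0, -1]
    - [0, 0, 0, 0, -1]

```text
time_s: 28.05
ee_pos: [0.4244, 0.3233, 0.0361]
eef_rot: [-3.141, -0.001, 0.051]
contact_force: [-1.1, -0.2, 0.3]
finger_gap: 0.094
```

Call:
jog_arm:
  deltas:
    - [0.2, 0, 0, 0, -1]
    - [0.2, 0, 0, 0, -1]
    - [0.2, 0, 0, 0, -1]
    - [0.1, 0, 0, 0, -1]
    - [0.1, 0, 0, 0, -1]
    - [0, 0, 0, 0, -1]
    - [0, 0, 0, 0, -1]

```text
time_s: 28.63
ee_pos: [0.4482, 0.3241, 0.0353]
eef_rot: [3.141, 0.0, 0.05]
contact_force: [0.4, -0.7, 0.2]
finger_gap: 0.0941
```

Call:
jog_arm:
  deltas:
    - [0.1, 0, 0, 0, -1]
    - [0.08, 0, 0, 0, -1]
    - [0, 0, 0, 0, -1]
    - [0, 0, 0, 0, -1]

```text
time_s: 28.97
ee_pos: [0.452, 0.3243, 0.0353]
eef_rot: [3.141, 0.002, 0.051]
contact_force: [-4.3, 0.1, 3.7]
finger_gap: 0.0941
```

Call:
jog_arm:
  deltas:
    - [0.08, 0, 0, 0, -1]
    - [0, 0, 0, 0, -1]
    - [0, 0, 0, 0, -1]
    - [-0.8, 0, 0, 0, -1]
    - [0, 0, -1, 0, -1]
    - [0, 0, -1, -1, -1]
    - [0, 0, -1, -1, -1]
    - [0, 0, -1, -1, -1]
    - [0, 0, -1, -1, -1]
    - [0, 0, -1, -1, -1]

```text
time_s: 29.8
ee_pos: [0.4326, 0.3234, 0.2171]
eef_rot: [3.141, -0.003, 0.491]
contact_force: [0.8, 1.2, -0.4]
finger_gap: 0.0941
```

Call:
jog_arm:
  deltas:
    - [0, 0, -1, -1, -1]
    - [0, 0, -1, -1, -1]
    - [0, 0, -0.6, -1, -1]
    - [0, 0, 0, -1, -1]
    - [0, 0, 0, -1, -1]
    - [0, 0, 0, -1, -1]
    - [0, 0, 0, -1, -1]
    - [0, 0, 0, -1, -1]
    - [0, 0, 0, -1, -1]
    - [0, 0, 0, -1, -1]

```text
time_s: 30.63
ee_pos: [0.4328, 0.3234, 0.2935]
eef_rot: [3.139, -0.001, 1.363]
contact_force: [-1.0, 1.0, 0.0]
finger_gap: 0.0941
```

Call:
jog_arm:
  deltas:
    - [0, 0, 0, -1, -1]
    - [0, 0, 0, -1, -1]
    - [0, 0, 0, -1, -1]
    - [0, 0, 0, 0, -1]
    - [0, 0, 0, 0, -1]

```text
time_s: 31.05
ee_pos: [0.4324, 0.3234, 0.2935]
eef_rot: [3.14, 0.0, 1.619]
contact_force: [-0.5, -0.4, -0.2]
finger_gap: 0.0937
```

```bash
python3 look.py m7; python3 - <<'E'
from h import *
from scipy.optimize import least_squares
c=bot.camera('side');t=bot.camera('top');J=np.load('J.npy')
f=lambda k:np.array(max(bot.cut_out('clamp_grip',k),key=lambda d:d['p'])['uv'])
a,b=f(t),f(c);print(a,b)
s=least_squares(lambda p:np.r_[w2px(t,p)-a,w2px(c,p)-b],[.57,.36,.2]);print(s.x,s.cost)
E
```

```text
[0.43212484 0.32339874 0.29343105] [3.14074601e+00 5.70241498e-05 1.61957340e+00]
top rows left
[[202, 196, 178], [201, 194, 179], [202, 195, 179], [189, 181, 164], [171, 163, 146], [146, 141, 124], [118, 116, 102], [82, 103, 97], [66, 102, 100]]
[[182, 175, 159], [180, 175, 158], [181, 175, 159], [178, 171, 154], [178, 172, 154], [180, 173, 157], [177, 170, 153], [177, 171, 155], [177, 171, 155]]
top near
[[146, 140, 125], [142, 137, 121], [139, 133, 120], [117, 120, 108], [69, 105, 102], [77, 115, 113], [75, 113, 109], [73, 112, 110], [77, 115, 111]]
[[160, 138, 98], [155, 131, 93], [148, 127, 93], [96, 96, 90], [125, 124, 122], [127, 127, 125], [121, 120, 118], [122, 121, 118], [120, 120, 118]]
side left
[[103, 102, 96], [111, 110, 108], [130, 128, 128], [130, 129, 129], [129, 127, 126], [129, 128, 127], [128, 127, 126], [127, 126, 126], [136, 134, 133], [147, 146, 145]]
[[107, 108, 104], [117, 116, 115], [133, 131, 130], [147, 144, 144], [154, 152, 152], [158, 157, 155], [154, 152, 151], [151, 149, 148], [152, 149, 149], [149, 148, 147]]
[262.9 212.6] [262.2 213. ]
[0.58450161 0.31526278 0.15205563] 17.656868148603543
```

View pics/m7.png

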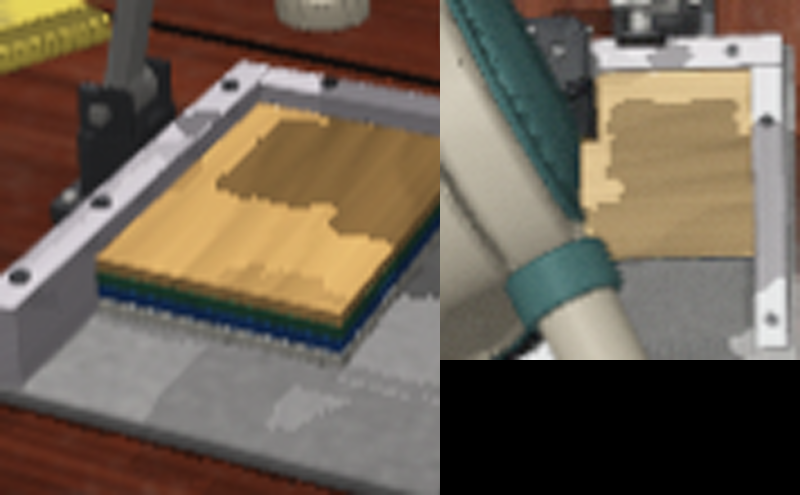

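Call:
jog_arm:
  deltas:
    - [0.24, 0.82, 0, 0, -1]
    - [0.23, 0.82, 0, 0, -1]
    - [0.23, 0.82, 0, 0, -1]
    - [0.23, 0.82, 0, 0, -1]
    - [0.23, 0.82, 0, 0, -1]
    - [0, 0.82, 0, 0, -1]
    - [0, 0, 0, 0, -1]
    - [0, 0, 0, 0, -1]
    - [0, 0, 0, 0, -1]

```text
time_s: 32.1
ee_pos: [0.5768, 0.3655, 0.293]
eef_rot: [-3.14, 0.0, 1.621]
contact_force: [0.5, -1.5, -0.2]
finger_gap: 0.0941
```

```bash
python3 - <<'E'
from h import *
c=bot.camera('side');s=bot.get_state();print(s['ee_pos'],s['eef_rot'])
cv2.imwrite('pics/m8.png',cv2.resize(c['pixels'][100:320,180:400,::-1],None,fx=2.7,fy=2.7,interpolation=cv2.INTER_CUBIC))
m=c['pixels'].astype(int);b=(m[...,2]>100)&(m[...,0]<60)&(m[...,1]<100);b[:150]=0;b[240:]=0;b[:,:220]=0;b[:,285:]=0
v,u=np.nonzero(b);print(len(u),u.min(),u.max(),v.min(),v.max(),u.mean(),v.mean())
J=np.load('J.npy');s_,k=np.sin(J[2]),np.cos(J[2])
for x,y,z in((.071,.063,.202),(.071,-.009,.202)): print(w2px(c,[J[0]+k*x-s_*y,J[1]+s_*x+k*y,z]))
E
```

```text
[0.57650639 0.36553601 0.2935103 ] [-3.14083639e+00  1.70311417e-04  1.62152474e+00]
82 220 271 182 203 246.5731707317073 193.9268292682927
[235.32608585 197.83405205]
[257.98595804 185.43719647]
```

View pics/m8.png

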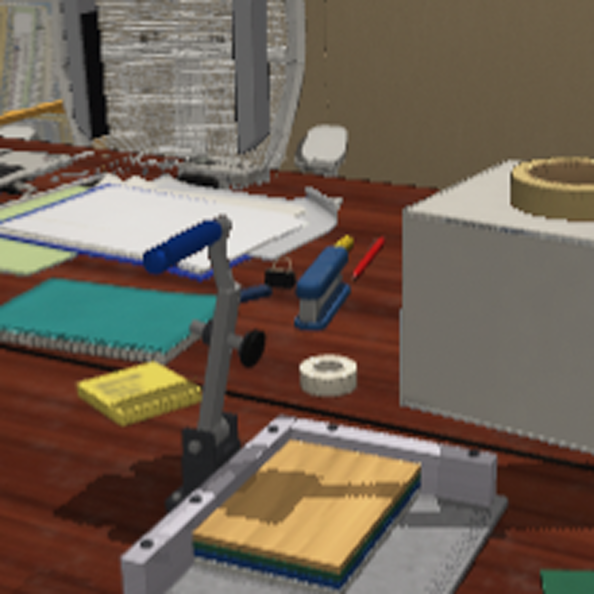

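Call:
jog_arm:
  deltas:
    - [0, 0, 0.8, 0, -1]
    - [0, 0, 0.8, 0, -1]
    - [0, 0, 0.8, 0, -1]
    - [0, 0, 0.45, 0, -1]
    - [0, 0, 0, 0, 0.5]
    - [0, 0, 0, 0, 0.5]
    - [0, 0, 0, 0, 0.5]
    - [0, 0, 0, 0, 0.5]
    - [0, 0, 0, 0, 0.5]
    - [0, 0, 0, 0, 0.5]
  grip_force: 10

```text
time_s: 32.98
ee_pos: [0.5778, 0.3659, 0.2092]
eef_rot: [3.14, -0.001, 1.622]
contact_force: [-0.3, -0.2, 0.3]
finger_gap: 0.0573
```

Call:
jog_arm:
  deltas:
    - [0, 0, 0, 0, 0.6]
    - [0, 0, 0, 0, 0.6]
    - [0, 0, 0, 0, 0.6]
    - [0, 0, 0, 0, 0.6]

```text
time_s: 33.32
ee_pos: [0.5774, 0.3656, 0.2079]
eef_rot: [-3.142, 0.0, 1.621]
contact_force: [-0.2, 0.7, -0.3]
finger_gap: 0.0307
```

Call:
jog_arm:
  deltas:
    - [0, 0, 0, 0, 1]
    - [0, 0, 0, 0, 1]
    - [0, 0, 0, 0, 1]
    - [0, 0, 0, 0, 1]
    - [0, 0, 0, 0, 1]
  grip_force: 12

```text
time_s: 33.73
ee_pos: [0.5781, 0.3656, 0.2078]
eef_rot: [3.14, 0.0, 1.621]
contact_force: [1.8, 0.2, -1.8]
finger_gap: 0.0153
```

Call:
jog_arm:
  deltas:
    - [0, -0.25, 0.04, 0, 1]
    - [0, -0.25, 0.04, 0, 1]
    - [0, -0.24, 0.065, 0, 1]
    - [0, -0.24, 0.065, 0, 1]
    - [0, -0.47, 0.18, 0, 1]
    - [0, 0, 0, 0, 1]
  grip_force: 20

```text
time_s: 34.23
ee_pos: [0.5301, 0.3632, 0.1957]
eef_rot: [-3.137, 0.0, 1.622]
contact_force: [-0.7, -0.1, -1.6]
finger_gap: 0.0158
```

Call:
jog_arm:
  deltas:
    - [0, -0.45, 0.22, 0, 1]
    - [0, -0.43, 0.27, 0, 1]
    - [0, -0.4, 0.31, 0, 1]
    - [0, -0.36, 0.35, 0, 1]
    - [0, 0, 0, 0, 1]

```text
time_s: 34.65
ee_pos: [0.482, 0.3611, 0.1602]
eef_rot: [-3.138, -0.0, 1.622]
contact_force: [1.6, 1.6, -5.6]
finger_gap: 0.0156
```

```bash
python3 - <<'E'
from h import *
c=bot.camera('side');s=bot.get_state();print(s['ee_pos'],s['eef_rot'],s['contact_force'])
cv2.imwrite('pics/m9.png',cv2.resize(c['pixels'][120:340,180:400,::-1],None,fx=2.7,fy=2.7,interpolation=cv2.INTER_CUBIC))
E
```

```text
[0.48229474 0.36114394 0.16042009] [-3.13678206e+00  7.53328100e-05  1.62199218e+00] [-0.02173593  1.61866595 -4.71443118]
```

Call:
jog_arm:
  deltas:
    - [0, -0.3, 0.45, 0, 1]
    - [0, -0.29, 0.43, 0, 1]
    - [0, 0, 0, 0, 1]
    - [0, 0, 0, 0, 1]
  grip_force: 20

```text
time_s: 35.03
ee_pos: [0.4649, 0.3602, 0.1347]
eef_rot: [-3.136, 0.0, 1.621]
contact_force: [-3.7, 2.1, -2.3]
finger_gap: 0.0154
```

Call:
jog_arm:
  deltas:
    - [0, -0.22, 0.43, 0, 1]
    - [0, -0.19, 0.47, 0, 1]
    - [0, -0.14, 0.48, 0, 1]
    - [0, 0, 0, 0, 1]
    - [0, 0, 0, 0, 1]
  grip_force: 30

```text
time_s: 35.45
ee_pos: [0.4494, 0.3594, 0.0938]
eef_rot: [-3.138, 0.0, 1.621]
contact_force: [-4.4, 3.0, -1.8]
finger_gap: 0.0152
```

Call:
jog_arm:
  deltas:
    - [0, -0.05, 0.25, 0, 1]
    - [0, -0.04, 0.25, 0, 1]
    - [0, -0.02, 0.15, 0, 1]
    - [0, 0, 0, 0, 1]
    - [0, 0, 0, 0, 1]

```text
time_s: 35.87
ee_pos: [0.4462, 0.3592, 0.0749]
eef_rot: [-3.138, 0.0, 1.621]
contact_force: [-5.4, 3.6, -1.3]
finger_gap: 0.0154
```

Call:
jog_arm:
  deltas:
    - [0, 0, 0.1, 0, 1]
    - [0, 0, 0, 0, 1]
    - [0, 0, 0, 0, 1]

```text
time_s: 36.12
ee_pos: [0.4459, 0.3592, 0.0723]
eef_rot: [-3.138, 0.0, 1.621]
contact_force: [-6.4, 2.5, 1.3]
finger_gap: 0.0152
```

Call:
jog_arm:
  deltas:
    - [0, 0, 0.1, 0, 1]
    - [0, 0, 0, 0, 1]
    - [0, 0, 0, 0, 1]

```text
time_s: 36.37
ee_pos: [0.4459, 0.3592, 0.0714]
eef_rot: [-3.138, -0.0, 1.621]
contact_force: [-8.1, 1.1, 13.8]
finger_gap: 0.0152
```

Call:
jog_arm:
  deltas:
    - [0, 0.05, 0.1, 0, 1]
    - [0, 0, 0, 0, 1]
    - [0, 0, 0, 0, 1]

```text
time_s: 36.62
ee_pos: [0.446, 0.3593, 0.0706]
eef_rot: [-3.136, -0.001, 1.62]
contact_force: [-13.5, 0.2, 29.6]
finger_gap: 0.0154
```

Call:
jog_arm:
  deltas:
    - [0, 0, 0, 0, -1]
    - [0, 0, 0, 0, -1]
    - [0, 0, 0, 0, -1]
    - [0, 0, 0, 0, -1]
    - [0, 0, 0, 0, -1]
    - [0, 0, 0, 0, -1]

```text
time_s: 37.12
ee_pos: [0.4494, 0.3588, 0.0651]
eef_rot: [-3.141, 0.001, 1.621]
contact_force: [0.9, -0.2, 0.4]
finger_gap: 0.052
```

Call:
jog_arm:
  deltas:
    - [0, 0, -0.5, 0, -1]
    - [0, 0, -1, 0, -1]
    - [0, 0, -1, 0, -1]
    - [0, 0, -1, 0, -1]
    - [0, 0, -1, 0, -1]
    - [0, -1, -1, 0, -1]
    - [0, -1, -0.5, 0, -1]
    - [0, -1, 0, 0, -1]
    - [0, -1, 0, 0, -1]
    - [0, 0, 0, 0, -1]

```text
time_s: 37.95
ee_pos: [0.3245, 0.3519, 0.2453]
eef_rot: [-3.138, 0.001, 1.624]
contact_force: [-0.9, 0.7, -1.5]
finger_gap: 0.0942
```

Call:
jog_arm:
  deltas:
    - [0, 0, 0, 0, -1]
    - [0, 0, 0, 0, -1]

```text
time_s: 38.12
ee_pos: [0.3303, 0.3532, 0.2449]
eef_rot: [3.14, 0.0, 1.622]
contact_force: [-0.2, 0.4, 0.1]
finger_gap: 0.0939
```

```bash
cat > chk.py <<'E'
from h import *
J=np.load('J.npy');s_,k=np.sin(J[2]),np.cos(J[2])
j2w=lambda x,y,z:[J[0]+k*x-s_*y,J[1]+s_*x+k*y,z]
c=bot.camera('side');t=bot.camera('top');s=bot.get_state();print(s['time_s'],s['ee_pos'],s['contact_force'])
save(c,'endside');save(t,'endtop')
for n,im in(('side',c),('top',t)):
    hsv=cv2.cvtColor(im['pixels'],cv2.COLOR_RGB2HSV)
    m=cv2.inRange(hsv,(105,150,60),(125,255,255));ctr=w2px(im,j2w(-.062,.027,.069))
    roi=np.zeros_like(m);cv2.circle(roi,tuple(int(x) for x in ctr),30,255,-1)
    nl,L,st,ce=cv2.connectedComponentsWithStats(m&roi)
    print(n,'pred grip',ctr.round(1),'blue',[(st[i,:5].tolist(),ce[i].round(1).tolist()) for i in range(1,nl) if st[i,4]>15])
    print('ends pred',w2px(im,j2w(-.062,.063,.069)).round(1),w2px(im,j2w(-.062,-.009,.069)).round(1))
for r in(245,262): print('left',r,t['pixels'][r,232:241].tolist())
for q in(245,285): print('near',q,t['pixels'][273:282,q].tolist())
for u,v in((294,318),(262,311)): print('side left',c['pixels'][v-2:v+6,u].tolist())
for n in('stapler','tape_ring','sticky_notes'): print(n,[np.round(px2w(t,d['uv'],.012),3).tolist() for d in bot.find_in(n,t)[:1]])
E
python3 chk.py
```

```text
38.2167 [0.33074788 0.35322479 0.24462331] [0.48904502 0.14033782 0.04327013]
side pred grip [322.9 278.6] blue [([312, 267, 24, 25, 258], [323.4, 279.2])]
ends pred [314.5 288.8] [330.7 269.2]
top pred grip [252.7 282.6] blue [([238, 279, 30, 7, 179], [252.5, 282.2])]
ends pred [237.2 283. ] [268.3 282.2]
left 245 [[177, 177, 175], [180, 179, 176], [183, 183, 180], [181, 180, 177], [189, 182, 169], [228, 206, 157], [227, 200, 151], [226, 199, 150], [226, 199, 150]]
left 262 [[186, 186, 183], [182, 182, 179], [178, 178, 176], [176, 176, 173], [184, 178, 163], [227, 206, 156], [226, 199, 150], [226, 200, 151], [226, 199, 151]]
near 245 [[232, 206, 155], [232, 205, 155], [231, 204, 154], [229, 205, 156], [213, 195, 148], [108, 112, 114], [125, 132, 151], [43, 92, 162], [58, 109, 183]]
near 285 [[227, 200, 150], [225, 198, 148], [222, 197, 149], [215, 195, 147], [113, 114, 113], [187, 186, 184], [187, 186, 184], [186, 185, 183], [183, 182, 180]]
side left [[75, 80, 87], [107, 106, 100], [104, 103, 97], [111, 110, 108], [130, 128, 129], [139, 138, 137], [148, 147, 146], [149, 148, 147]]
side left [[107, 109, 106], [104, 103, 97], [108, 107, 103], [117, 116, 115], [133, 131, 131], [146, 144, 144], [155, 152, 151], [158, 157, 155]]
stapler [[0.719, -0.074, 0.012]]
tape_ring [[0.607, 0.1, 0.012]]
sticky_notes [[0.742, 0.188, 0.012]]
```

```bash
python3 -c "
from station import bot
print(bot.finish_job())"
```

```text
the job is handed in; nothing more can be done
None
```

I squared the stack against both fences, swung the hold-down arm to its stop and handed the job in at about 38 s. The job reports no verdict, so this rests on my own checks.

**Squaring:** I pushed the stack alternately towards the far fence with the open fingers and towards the side fence. The first two side pushes left the white bottom blank about 6 mm out. I turned the tool 90° and pushed with a finger's flat side, which brought the white blank in. A last push towards the far fence stopped at the same position as the previous one.

**Clamping:** I gripped the blue bar and followed its arc down. It met a hard stop with up to about 30 N vertical force, then I opened the fingers and backed away.

**Last checks:**
- **Clamp arm:** the bar shows within about 0.5 pixel (roughly 1 mm) of its place at the stop in both cameras.
- **Stack:** the edges show no overhang and did not move during clamping, to about one pixel (roughly 2 mm). That is close to the 3 mm limit.
- **Robot and bystanders:** the robot was clear of everything. The stapler, tape and notes came out within 6 mm of where they first measured, in line with measuring error.

**What did not fully agree or could not be checked:**
- My jig pose left up to 3 pixels of disagreement in the side camera. I relied on the fence contacts rather than on that pose.
- One network measurement of the grip bar, taken while the bar was partly hidden, disagreed. I set it aside, and the grasp confirmed my earlier estimate.
- The picture limit ran out during clamping, so I checked the end state from pixel values only. I could not measure the pad force directly.

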